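Measure the free play of a sample feeder's drive and log it on its scale

TASK

The coupling inside the white sample feeder is loose: rock its shuttle by the black grip tab, first towards the blue motor and then away from it, to find how far it moves freely before the drive resists, stopping at the first firm resistance each time so that the drive itself is not dragged along. Leave the shuttle standing loose between the two, and set the red cursor on the yellow scale so that the gap between it and the zero stop equals the free travel you found. Let go of everything and leave the other things on the bench alone.

Things in the scene. Friction and masses are not known exactly. Their poses are not given: they have to be found in the camera images.
- feeder: White sample feeder fixed to the bench, 200 (x) x 440 (y) x 55 mm high; its deck is 55 mm up. Origin: centre of its underside; z up. Everything on it slides along its y axis. The blue motor housing (75 mm long, 45 mm above the deck) covers the -y end of the deck, a low grey end block the +y end; the yellow scale with 5 mm ticks lies along the front (-x) edge.
- shuttle_grip (a point): Centre of the shuttle's black grip tab, 97 mm above the bench (axes as the feeder's): 26 mm (x) x 16 mm (y) x 42 mm high, top 113 mm above the bench, on an aluminium saddle 64 mm long in y, top 71 mm above the bench. A row of capped vials (top 106 mm above the bench) stands 50 mm behind it (+x) on the saddle. The shuttle slides along the feeder's y.
- saddle (a point): Middle of the top of the shuttle's saddle, at the foot of the tab. A hidden dog under it sits loosely between two faces of the drive: in this play the shuttle moves against 1 N of friction. It starts 2 to 10 mm from the motor-side (-y) face; the whole free travel is 13 to 37 mm. At a face the force rises sharply: 4 to 8 N is a sure stop; above about 14 N the drive is dragged along, which must stay under 2 mm.
- cursor_grip (a point): Upper middle of the red cursor's upright tab, 89 mm above the bench (axes as the feeder's): 24 mm (x) x 14 mm (y) x 44 mm high, top 107.5 mm above the bench, on a foot 8 mm high. It slides along the feeder's y at the front edge with about 1.5 N of friction and stays where it is left. Its travel starts at the zero stop, a low black block (5 mm high) at the motor end (-y) of the yellow scale, which it touches at zero.
- cursor (a joint): Gap between the zero stop and the facing side of the red cursor, in m: 0 touching the stop, growing away from the motor (feeder's +y), at most 0.080. It starts between 0.050 and 0.075.
- vial: Bystander: amber vial with white cap, 24 mm wide, 44 mm high, standing on the feeder's deck near the end away from the motor. Origin: centre of its underside.
- bottle: Bystander: clear bottle with blue cap, 70 mm wide, 125 mm high. Origin: centre of its underside.
- dish: Bystander: clear petri dish, 94 mm wide, 15 mm high. Origin: centre of its underside.
- tipbox: Bystander: orange pipette-tip box with clear lid, 85 x 120 x 79 mm. Origin: centre of its underside.
- tweezers: Bystander: steel tweezers lying flat on the blue motor housing, 120 mm long along its x. Origin: centre of its underside.
- syringe: Bystander: clear syringe lying flat, 145 mm long along its x, 20 mm high. Origin: underside of its barrel's middle.

How it is judged:
By the outcome, as a careful person would: the job done as asked, in the order asked, and still so for the second after the job is handed in, with the robot touching nothing.
It also fails if it takes over 58 s, if anything falls off the work surface, if the arm or the gripper's body presses on something with over 40 N, if the wrist force passes 120 N, or if a joint passes its speed limit or range.

ROBOT

A 6-joint arm with a two-finger parallel gripper is mounted at the origin on the work surface. World frame = base frame: x ahead of the robot, y to its left, z up, the work surface at z = 0. Lengths are in m, angles in rad, forces in N, time in s.
With the tool pointing down it reaches from about 0.375 to 0.975 m from the base axis. Payload 3.8 kg.
Tool frame: the origin (TCP) lies at the very end of the fingers, on their centre line; the grasp point (between the pads) lies 19 mm behind it; z points along the fingers, y is the line along which they close (so a half turn about z gives the same grasp; the last joint's range is limited). The gripper opens to 85 mm and grips with 20 to 120 N. Pads are 22 mm wide; open, the fingers measure 114 mm over their backs; the gripper's body (76 mm by 85 mm) begins 54 mm behind the grasp point. The pads swing forward as they close: fully open they stand 13 mm farther back than shut.
Start: joints at [-1.323, 0.264, 1.604, -0, 1.274, -0.037], TCP at [0.19, -0.648, 0.231] pointing down, gripper open.
Joint ranges: [-2.63, 2.63], [-0.94, 2.18], [0.31, 2.57], [-1.31, 4.45], [0, 2.66], [-2.55, 2.55]. Speed limits (rad/s): [2.57, 2.57, 3.14, 3.14, 3.14, 3.14].

INTERFACE

Orientations are given as a rotation vector (axis times angle).
In Python, from plant import manip gives the robot as it stands.
- The arm moves only by the tool drive_tool, never from a script. Its argument "targets" is a list of rows, each a list of 6 numbers: the shift along the world's x, y, z in cm, then the turn, a rotation vector about the world's x, y, z in rad. A call has 1 to 10 rows; each row shifts and turns the commanded pose from where the row before left it; what a row does not reach is not made up. A row lasts 1/10 s, in which the tool goes at most 50 mm and 8.59 degrees, less where a joint would pass 70% of its speed; a pose out of reach is approached as far as the arm can. A call is refused whole if a number of a shift passes 5 or a number of a turn 0.15, either way. A call with a gripper value outside its range is refused whole. "claw" is the finger opening in cm, from 0 to 8.54, set as the call begins (left out, the last holds). The fingers move at their own pace and stop on an object; the grip force is fixed at half the most. Time passes only in rows, so rows that do not move let the fingers close. It gives the time, the measured TCP pose, the force, the opening and the grip force at its end, in the units of the state.
- manip.state(): the state, without advancing time (a new reading comes with each control period).
- manip.read_camera(name): name is "scene" or "side" or "wrist"; returns the picture (400x640x3 uint8, red, green, blue); there is no depth.
- manip.get_calibration(name): a dict with "fov_y" (degrees; the focal length in pixels is half the picture's height over the tangent of half this angle, whatever the lens; pixels are square), "cx", "cy" (the principal point, pixels), "D" ([k1, k2, p1, p2, k3] as OpenCV has them; the pictures are not rectified), "position" and "attitude" of the camera in the world. Camera axes: x right, y up, looking along -z (the intrinsics and any distortion apply to the point x, -y, -z); pixel columns grow to the right and rows downward; lengths in m; the calibration is good to about 2 mm. A picture is of the moment at which its call begins: read the wrist's pose just before it. get_calibration takes no time and is no camera call; for the wrist camera it gives the pose at the moment of the call.
- manip.job_done(): hands the job in; it is judged then, once.
Trained networks look in the newest picture that a camera, given by its name, has taken for a name from the list of things; names that differ only in an ending like _2 or _b are one class to them, and where a whole thing is asked for, a point or a joint stands for the part that bears it (a point fixed in the world has none). Each returns a list of dicts, best first, with "p" (0 to 1); they miss things now and then, are a little off and sometimes report something else, mostly with a low value. They report only what shows in the picture. A call takes as long as a camera call.
- manip.cut_out(query, camera): "pixels" (400x640 bool, what is visible of it) and "at" ([row, column] as shares, 0 to 1, of the picture: columns of its width, rows of its height, amid what is visible of it).
- manip.pinpoint(query, camera): "at" ([row, column] as shares, 0 to 1, of the picture: columns of its width, rows of its height: a listed point, or the origin of a listed thing).
The state is a dict: "clock": time; "joints": joint angles; "qd": joint speeds; "joint_efforts": joint torques, N m; "position": TCP position; "tool_rot": TCP orientation; "contact_force": force on the tool from outside, world axes, zero at the start; "ft_torque": the same for the moment, N m; "finger_gap": finger opening in m; "grasp_force": force on a finger pad.
Only numpy, scipy, OpenCV 4.12 (cv2) and the standard library are available. Lean on these libraries where they do the work, as an engineer would, in place of code of your own. Each camera call takes 0.05 s, during which the arm holds its last target. There are 200 camera calls.

## Working session

There is one attempt and no reset: what is moved stays moved. The work goes in short steps, Python scripts to look and compute and a tool call to move; the robot and the scene stay as the last step left them, time stands still between calls to the robot, and variables do not carry over. Pictures are saved under pics/ and viewed, at most 10 in all, crops included, and the job is handed in when it is done.

Besides the shell and the picture viewer there is one more tool, called after "Call:" as name(argument=value, ...), one argument or row to a line, values as JSON. drive_tool: Moves the arm, as the interface text tells. Its arguments: {"type":"object","properties":{"targets":{"type":"array","items":{"type":"array","items":{"type":"number"}}},"claw":{"type":"number"}},"required":["targets"]}

```bash
mkdir -p pics; ls
cat > h.py <<'E'
import numpy as np, cv2
from scipy.spatial.transform import Rotation as R
from plant import manip
def rot(a):
    a=np.array(a,float)
    return a if a.shape==(3,3) else (R.from_rotvec(a).as_matrix() if a.size==3 else R.from_quat(a).as_matrix())
def ray(cam,at,c=None):
    c=c or manip.get_calibration(cam)
    f=200/np.tan(np.radians(c["fov_y"])/2)
    K=np.array([[f,0,c["cx"]],[0,f,c["cy"]],[0,0,1]])
    p=cv2.undistortPoints(np.array([[[at[1]*640,at[0]*400]]],float),K,np.array(c["D"],float))[0,0]
    d=rot(c["attitude"])@np.array([p[0],-p[1],-1]); return np.array(c["position"],float),d/np.linalg.norm(d)
def atz(cam,at,z,c=None):
    o,d=ray(cam,at,c); return o+d*(z-o[2])/d[2]
def proj(P,c):
    f=200/np.tan(np.radians(c["fov_y"])/2)
    K=np.array([[f,0,c["cx"]],[0,f,c["cy"]],[0,0,1]])
    q=(np.array(P,float)-np.array(c["position"]))@rot(c["attitude"])
    q=q*[1,-1,-1]
    return cv2.projectPoints(q.reshape(-1,1,3),np.zeros(3),np.zeros(3),K,np.array(c["D"],float))[0][:,0]
def snap(cam,name):
    im=manip.read_camera(cam); cv2.imwrite(f"pics/{name}.png",im[:,:,::-1]); return im
E
python3 - <<'E'
from h import *
print(manip.state())
Z={"feeder":0,"shuttle_grip":.097,"saddle":.071,"cursor_grip":.089,"vial":.055,"bottle":0,"dish":0,"tipbox":0,"tweezers":.1,"syringe":0}
for cam in ["scene","side"]:
    print(cam,manip.get_calibration(cam)); snap(cam,cam)
    for n,z in Z.items():
        r=manip.pinpoint(n,cam)
        print(n,[(round(a["p"],2),np.round(a["at"],3),atz(cam,a["at"],z).round(3)) for a in r[:2]])
E
```

```text
pics
{'clock': 0.0, 'joints': array([-1.32289614e+00,  2.64749386e-01,  1.60537184e+00, -1.11613626e-05,
        1.27371890e+00, -3.68938963e-02]), 'qd': array([ 0.00149728,  0.00200784, -0.00099241, -0.00108368, -0.00027149,
        0.00100728]), 'joint_efforts': array([-8.05850741e-04, -5.15116847e+01, -3.67309391e+01, -1.03703705e-04,
        1.29437810e-02, -1.03398020e-05]), 'position': array([ 0.18946569, -0.64709669,  0.22996575]), 'tool_rot': array([-3.10758354e+00, -4.45531277e-01,  3.88158219e-04]), 'contact_force': array([-0.05313761, -0.23541728, -0.15162167]), 'ft_torque': array([-0.04397811,  0.01565877, -0.03076628]), 'grasp_force': 0.0, 'finger_gap': 0.08512393172854012}
scene {'fov_y': 48.74289058885036, 'cx': 316.57935060546504, 'cy': 202.3647523997297, 'D': array([0.00069102, 0.        , 0.        , 0.        , 0.        ]), 'position': array([1.30115187, 0.31494984, 1.10005142]), 'attitude': array([0.45286783, 0.67584978, 1.91012641])}
feeder [(0.69, array([0.617, 0.532]), array([0.597, 0.09 , 0.   ]))]
shuttle_grip [(0.8, array([0.581, 0.522]), array([0.622, 0.07
[... 1176 characters left out ...]
063, 0.097]))]
saddle [(0.6, array([0.545, 0.449]), array([0.623, 0.073, 0.071]))]
cursor_grip [(0.71, array([0.584, 0.49 ]), array([0.528, 0.122, 0.089]))]
vial [(0.18, array([0.599, 0.463]), array([0.577, 0.129, 0.055]))]
bottle [(0.58, array([0.904, 0.36 ]), array([0.619, 0.477, 0.   ])), (0.34, array([0.591, 0.464]), array([0.596, 0.075, 0.   ]))]
dish [(0.73, array([0.381, 0.606]), array([ 0.406, -0.413, -0.   ]))]
tipbox [(0.81, array([0.346, 0.523]), array([ 0.621, -0.445,  0.   ]))]
tweezers [(0.55, array([0.967, 0.486]), array([0.412, 0.51 , 0.1  ])), (0.32, array([0.338, 0.527]), array([ 0.583, -0.329,  0.1  ]))]
syringe [(0.58, array([0.973, 0.493]), array([0.413, 0.479, 0.   ]))]
```

View pics/scene.png

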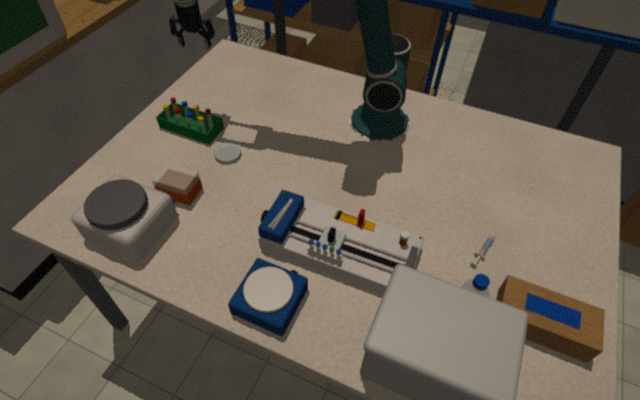

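View pics/side.png

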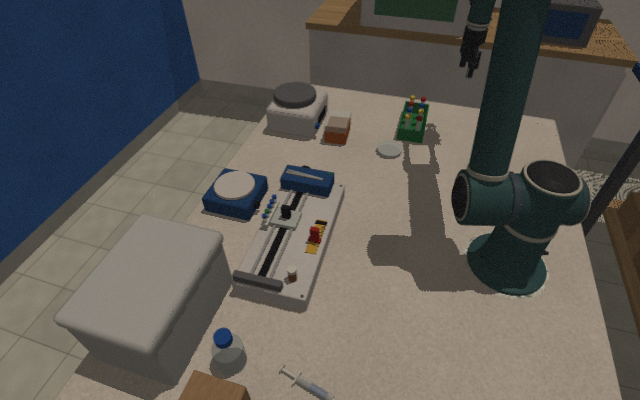

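The scene picture shows the feeder from the motor at (282,215) to the end block at (405,270), with the shuttle tab near (332,234) and the red cursor near (361,217). In the side picture the tab is near (287,211), the cursor near (315,233) and the vial near (292,273). Next I compute the yaw from the deck corners.

Run:
```python
from h import *
for cam,pts in [("side",[(344,184),(302,297),(237,283)]),("scene",[(422,240),(305,198)])]:
    for u,v in pts: print(cam,u,v,atz(cam,(v/400,u/640),.055).round(3))
for n in ["feeder","cursor_grip"]:
    m=manip.cut_out(n,"side")[0]["pixels"].astype(np.uint8)
    print(n,m.sum())
    if n=="feeder":
        c=max(cv2.findContours(m,0,2)[0],key=cv2.contourArea); a=cv2.approxPolyDP(c,5,True)[:,0]
        for u,v in a: print(u,v,atz("side",(v/400,u/640),.055).round(3))
c=manip.get_calibration("wrist"); s=manip.state()
T=rot(s["tool_rot"]); print(T.round(3)); print("cam in tool",(T.T@(c["position"]-s["position"])).round(4),(T.T@rot(c["attitude"])).round(3),c)
```

```text
side 344 184 [ 0.506 -0.133  0.055]
side 302 297 [0.503 0.299 0.055]
side 237 283 [0.674 0.308 0.055]
scene 422 240 [0.512 0.304 0.055]
scene 305 198 [ 0.512 -0.068  0.055]
feeder 9563
289 165 [ 0.71  -0.175  0.055]
285 169 [ 0.716 -0.151  0.055]
322 180 [ 0.58  -0.132  0.055]
282 174 [ 0.716 -0.123  0.055]
233 274 [0.696 0.286 0.055]
233 287 [0.678 0.321 0.055]
240 295 [0.652 0.337 0.055]
305 310 [0.485 0.33  0.055]
343 187 [ 0.506 -0.119  0.055]
332 173 [ 0.558 -0.175  0.055]
cursor_grip 163
[[ 0.96   0.281 -0.   ]
 [ 0.281 -0.96  -0.   ]
 [-0.     0.    -1.   ]]
cam in tool [ 0.0763 -0.0007 -0.1445] [[-0.     0.954  0.299]
 [ 1.     0.     0.001]
 [ 0.     0.299 -0.954]] {'fov_y': 66.38448640228198, 'cx': 314.2649941140694, 'cy': 198.17800041147208, 'D': array([0.00200694, 0.        , 0.        , 0.        , 0.        ]), 'position': array([ 0.26271745, -0.62563945,  0.37575391]), 'attitude': array([-0.26004873,  0.19544309, -1.27582444])}
```

Call:
drive_tool(
  targets=[
    [1, 4, 1, 0, 0, -0.14],
    [1, 4, 1, 0, 0, -0.145],
    [1, 4, 1, 0, 0, 0],
    [1.5, 4, 1, 0, 0, 0],
    [2, 4, 1, 0, 0, 0],
    [2, 4, 0, 0, 0, 0],
    [2, 4, 0, 0, 0, 0],
    [2.5, 4, 0, 0, 0, 0],
    [2.5, 4, 0, 0, 0, 0],
    [2.5, 4, 0, 0, 0, 0],
  ],
)

```text
clock: 2.2
position: [0.3702, -0.2462, 0.2818]
tool_rot: [3.141, -0.001, 0.002]
contact_force: [0.9, -1.3, 0.8]
finger_gap: 0.0856
grasp_force: 0.0
```

Call:
drive_tool(
  targets=[
    [2.5, 4, 0, 0, 0, 0],
    [2.5, 4, 0, 0, 0, 0],
    [2.5, 4, 0, 0, 0, 0],
    [2.5, 4, 0, 0, 0, 0],
    [2.5, 4, 0, 0, 0, 0],
    [2.5, 3.5, 0, 0, 0, 0],
    [2.5, 3.5, 0, 0, 0, 0],
    [1.8, 2.5, 0, 0, 0, 0],
    [0, 0, 0, 0, 0, 0],
    [0, 0, 0, 0, 0, 0],
  ],
)

```text
clock: 3.2
position: [0.5625, 0.0476, 0.281]
tool_rot: [3.141, 0.002, -0.002]
contact_force: [-0.6, -1.0, -0.0]
finger_gap: 0.0856
grasp_force: 0.0
```

Run:
```python
from h import *
s=manip.state(); print(s["clock"],s["position"],rot(s["tool_rot"]).round(3),s["contact_force"])
im=snap("wrist","w1")
for n,z in {"feeder":0,"shuttle_grip":.097,"saddle":.071,"cursor_grip":.089,"vial":.055,"tweezers":.1}.items():
    r=manip.pinpoint(n,"wrist")
    print(n,[(round(a["p"],2),np.round(a["at"],3),atz("wrist",a["at"],z).round(4)) for a in r[:2]])
```

```text
3.2 [0.56251415 0.04760034 0.28095494] [[ 1.     0.001 -0.001]
 [ 0.001 -1.    -0.001]
 [-0.001  0.001 -1.   ]] [-0.64060885 -0.98973667 -0.03009762]
feeder [(0.65, array([0.329, 0.444]), array([0.6001, 0.0884, 0.    ]))]
shuttle_grip [(0.8, array([0.282, 0.459]), array([0.6278, 0.0682, 0.097 ]))]
saddle [(0.82, array([0.273, 0.463]), array([0.6312, 0.0666, 0.071 ]))]
cursor_grip [(0.68, array([0.511, 0.4  ]), array([0.5255, 0.1151, 0.089 ])), (0.39, array([0.456, 0.231]), array([0.5517, 0.2361, 0.089 ]))]
vial [(0.69, array([0.456, 0.234]), array([0.5432, 0.2527, 0.055 ]))]
tweezers [(0.93, array([0.282, 0.7  ]), array([ 0.628 , -0.0901,  0.1   ]))]
```

View pics/w1.png

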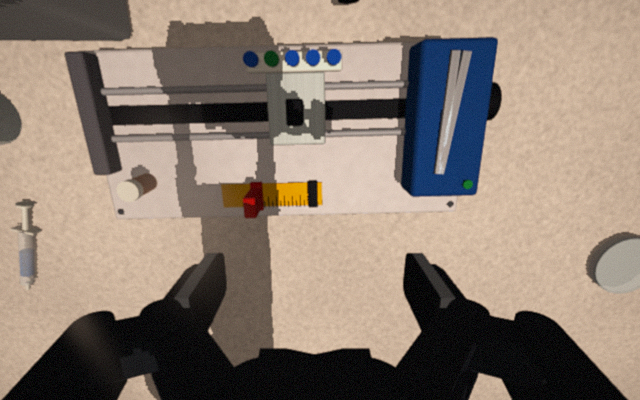

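The wrist picture shows the tab at (294,112), the cursor at (252,200) with its scale and stop at (313,193), the vial at (130,187) and the motor on the right. The feeder is nearly square to the image. I'll compute the yaw and a refined tab position.

Run:
```python
from h import *
a=lambda u,v,z:atz("wrist",((v+.5)/400,(u+.5)/640),z)
for l,z in [(((118,218),(457,209)),.055),(((114,138),(403,131)),.06),(((105,90),(403,84)),.06),(((413,39),(404,190)),.1),(((105,50),(403,44)),.055)]:
    p,q=a(*l[0],z),a(*l[1],z); d=p-q; print(p.round(4),q.round(4),np.degrees(np.arctan2(-d[0],d[1])).round(2))
im=cv2.imread("pics/w1.png"); g=im[:,:,::-1].astype(int)
print("tab row112",g[112,280:310].sum(1)//3)
print("tab row120",g[120,280:310].sum(1)//3)
b=cv2.resize(im[60:230,210:430],None,fx=3.6,fy=3.5,interpolation=2);cv2.imwrite("pics/w1c.png",b)
```

```text
[0.4952 0.3013 0.055 ] [ 0.5067 -0.1369  0.055 ] 1.51
[0.5982 0.2831 0.06  ] [ 0.6057 -0.0577  0.06  ] 1.26
[0.6517 0.2827 0.06  ] [ 0.6575 -0.0533  0.06  ] 0.99
[ 0.696  -0.0484  0.1   ] [ 0.5452 -0.0528  0.1   ] -88.33
[0.6935 0.2773 0.055 ] [ 0.699  -0.0511  0.055 ] 0.95
tab row112 [82 84 87 89 87 76 30  7  6  7  3 11  9 12  7  8  1 11  9 17  6  7 13 48
 82 90 90 88 85 89]
tab row120 [ 87  87  87  91  90  80  45  16   8  10  12   4   7  10   0   5  11  10
   8  13   7   0  11  50 125 186 200 194 176 108]
```

View pics/w1c.png

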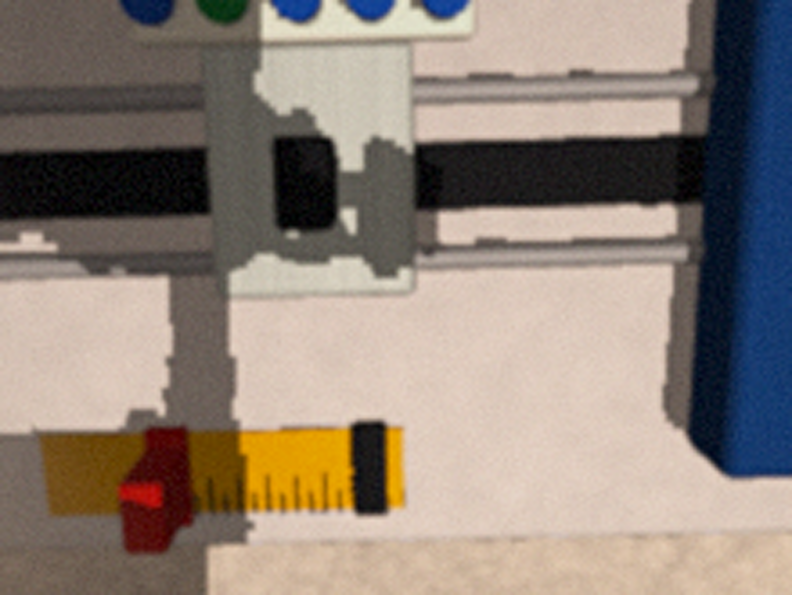

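The crop shows the tab at about (294,112) in full-picture pixels. The cursor foot's stop-side edge is near (263,198) and the stop's near edge near (308,193). Yaw is about +0.022 rad. I'm moving over the tab for a close check.

Call:
drive_tool(
  targets=[
    [2.2, 0.7, -3, 0, 0, 0.022],
    [2.2, 0.7, -4, 0, 0, 0],
    [2.1, 0.6, -4, 0, 0, 0],
    [0, 0, 0, 0, 0, 0],
    [0, 0, 0, 0, 0, 0],
    [0, 0, 0, 0, 0, 0],
  ],
  claw=5,
)

```text
clock: 4.15
position: [0.6284, 0.0668, 0.1736]
tool_rot: [-3.141, -0.034, -0.005]
contact_force: [-0.1, 0.3, -0.2]
finger_gap: 0.0499
grasp_force: 0.0
```

Run:
```python
from h import *
s=manip.state(); print(s["clock"],s["position"],s["tool_rot"],s["contact_force"])
im=snap("wrist","w2")
for n,z in {"shuttle_grip":.097,"saddle":.071,"cursor_grip":.089}.items():
    r=manip.pinpoint(n,"wrist")
    print(n,[(round(a["p"],2),np.round(a["at"],3),atz("wrist",a["at"],z).round(4)) for a in r[:2]])
```

```text
4.15 [0.62836212 0.06681269 0.17361847] [-3.14137109 -0.0335552  -0.00450877] [-0.0561628   0.28701471 -0.18282989]
shuttle_grip [(0.69, array([0.521, 0.491]), array([0.6275, 0.0676, 0.097 ]))]
saddle [(0.71, array([0.487, 0.494]), array([0.6306, 0.0665, 0.071 ]))]
cursor_grip [(0.62, array([0.783, 0.401]), array([0.5248, 0.1172, 0.089 ])), (0.52, array([0.496, 0.489]), array([0.6331, 0.0691, 0.089 ]))]
```

View pics/w2.png

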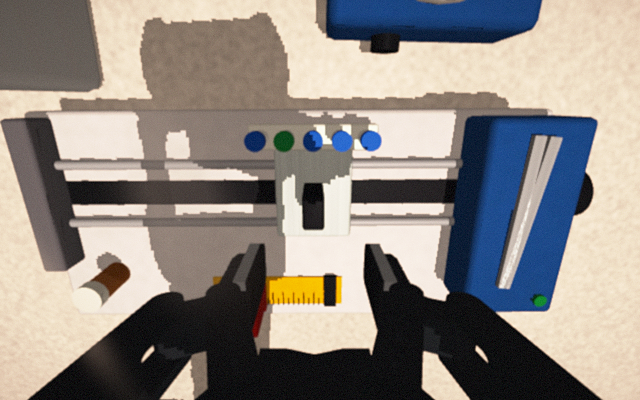

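The close picture shows the tab at (313,207), midway between the finger inner edges at (265 and 365). It's aligned, so I descend and grip.

Call:
drive_tool(
  targets=[
    [0, 0.05, -3, 0, 0, 0],
    [0, 0, -3, 0, 0, 0],
    [0, 0, -2, 0, 0, 0],
    [0, 0, -1.3, 0, 0, 0],
    [0, 0, 0, 0, 0, 0],
    [0, 0, 0, 0, 0, 0],
  ],
)

```text
clock: 4.95
position: [0.6284, 0.0677, 0.0795]
tool_rot: [-3.141, -0.034, -0.002]
contact_force: [-0.2, -0.8, -0.4]
finger_gap: 0.0502
grasp_force: 0.0
```

Call:
drive_tool(
  targets=[
    [0, 0, 0, 0, 0, 0],
    [0, 0, 0, 0, 0, 0],
    [0, 0, 0, 0, 0, 0],
  ],
  claw=2.2,
)

```text
clock: 5.25
position: [0.6284, 0.0678, 0.0794]
tool_rot: [-3.141, -0.034, -0.003]
contact_force: [0.5, 0.3, 0.4]
finger_gap: 0.0217
grasp_force: 0.0
```

Call:
drive_tool(
  targets=[
    [0, 0, 0, 0, 0, 0],
    [0, 0, 0, 0, 0, 0],
    [0, 0, 0, 0, 0, 0],
  ],
  claw=1.3,
)

```text
clock: 5.55
position: [0.6283, 0.0677, 0.0793]
tool_rot: [-3.141, -0.035, -0.002]
contact_force: [-0.3, -0.3, 5.9]
finger_gap: 0.0153
grasp_force: 59.6
```

Call:
drive_tool(
  targets=[
    [0, -0.05, 0, 0, 0, 0],
    [0, -0.05, 0, 0, 0, 0],
    [0, 0, 0, 0, 0, 0],
  ],
)

```text
clock: 5.85
position: [0.6283, 0.0669, 0.0793]
tool_rot: [-3.141, -0.035, -0.002]
contact_force: [-1.1, 1.5, 5.7]
finger_gap: 0.0151
grasp_force: 59.6
```

Call:
drive_tool(
  targets=[
    [0, -0.05, 0, 0, 0, 0],
    [0, 0, 0, 0, 0, 0],
  ],
)

```text
clock: 6.05
position: [0.6283, 0.0664, 0.0793]
tool_rot: [-3.141, -0.034, -0.002]
contact_force: [-0.6, 0.5, 5.4]
finger_gap: 0.0151
grasp_force: 59.6
```

Call:
drive_tool(
  targets=[
    [0, -0.05, 0, 0, 0, 0],
    [0, 0, 0, 0, 0, 0],
  ],
)

```text
clock: 6.25
position: [0.6283, 0.0659, 0.0793]
tool_rot: [-3.141, -0.034, -0.002]
contact_force: [-0.6, 0.4, 5.2]
finger_gap: 0.0151
grasp_force: 59.6
```

Call:
drive_tool(
  targets=[
    [0, -0.05, 0, 0, 0, 0],
    [0, 0, 0, 0, 0, 0],
  ],
)

```text
clock: 6.45
position: [0.6283, 0.0654, 0.0793]
tool_rot: [-3.141, -0.034, -0.002]
contact_force: [-0.5, 0.4, 7.0]
finger_gap: 0.0154
grasp_force: 59.6
```

Call:
drive_tool(
  targets=[
    [0, -0.05, 0, 0, 0, 0],
    [0, 0, 0, 0, 0, 0],
  ],
)

```text
clock: 6.65
position: [0.6283, 0.0649, 0.0793]
tool_rot: [-3.141, -0.034, -0.002]
contact_force: [-0.3, 0.5, 5.3]
finger_gap: 0.0153
grasp_force: 59.6
```

Call:
drive_tool(
  targets=[
    [0, -0.05, 0, 0, 0, 0],
    [0, 0, 0, 0, 0, 0],
  ],
)

```text
clock: 6.85
position: [0.6284, 0.0644, 0.0793]
tool_rot: [-3.141, -0.034, -0.002]
contact_force: [-0.7, 0.6, 5.2]
finger_gap: 0.0157
grasp_force: 59.6
```

Call:
drive_tool(
  targets=[
    [0, -0.05, 0, 0, 0, 0],
    [0, 0, 0, 0, 0, 0],
  ],
)

```text
clock: 7.05
position: [0.6283, 0.0639, 0.0793]
tool_rot: [-3.141, -0.034, -0.002]
contact_force: [-0.2, 0.2, 6.5]
finger_gap: 0.0154
grasp_force: 59.6
```

Call:
drive_tool(
  targets=[
    [0, -0.05, 0, 0, 0, 0],
    [0, 0, 0, 0, 0, 0],
  ],
)

```text
clock: 7.25
position: [0.6284, 0.0634, 0.0793]
tool_rot: [-3.141, -0.035, -0.002]
contact_force: [-0.6, 0.2, 4.9]
finger_gap: 0.015
grasp_force: 59.6
```

Call:
drive_tool(
  targets=[
    [0, -0.05, 0, 0, 0, 0],
    [0, 0, 0, 0, 0, 0],
  ],
)

```text
clock: 7.45
position: [0.6284, 0.0629, 0.0793]
tool_rot: [-3.141, -0.034, -0.002]
contact_force: [-0.5, 0.6, 4.8]
finger_gap: 0.0153
grasp_force: 59.6
```

Call:
drive_tool(
  targets=[
    [0, -0.05, 0, 0, 0, 0],
    [0, 0, 0, 0, 0, 0],
  ],
)

```text
clock: 7.65
position: [0.6284, 0.0624, 0.0793]
tool_rot: [-3.141, -0.034, -0.003]
contact_force: [-0.6, 0.1, 5.3]
finger_gap: 0.0156
grasp_force: 59.6
```

Call:
drive_tool(
  targets=[
    [0, -0.05, 0, 0, 0, 0],
    [0, 0, 0, 0, 0, 0],
  ],
)

```text
clock: 7.85
position: [0.6284, 0.0619, 0.0793]
tool_rot: [-3.141, -0.034, -0.003]
contact_force: [-1.3, 0.6, 5.6]
finger_gap: 0.015
grasp_force: 59.6
```

Call:
drive_tool(
  targets=[
    [0, -0.05, 0, 0, 0, 0],
    [0, 0, 0, 0, 0, 0],
  ],
)

```text
clock: 8.05
position: [0.6284, 0.0614, 0.0793]
tool_rot: [-3.141, -0.034, -0.003]
contact_force: [-0.9, 0.0, 5.6]
finger_gap: 0.0152
grasp_force: 59.6
```

Call:
drive_tool(
  targets=[
    [0, -0.05, 0, 0, 0, 0],
    [0, 0, 0, 0, 0, 0],
  ],
)

```text
clock: 8.25
position: [0.6284, 0.0609, 0.0793]
tool_rot: [-3.141, -0.034, -0.003]
contact_force: [-0.1, -0.2, 5.5]
finger_gap: 0.0151
grasp_force: 59.6
```

Call:
drive_tool(
  targets=[
    [0, -0.05, 0, 0, 0, 0],
    [0, 0, 0, 0, 0, 0],
  ],
)

```text
clock: 8.45
position: [0.6284, 0.0604, 0.0793]
tool_rot: [-3.141, -0.034, -0.003]
contact_force: [-0.1, 0.7, 5.7]
finger_gap: 0.0153
grasp_force: 59.6
```

Call:
drive_tool(
  targets=[
    [0, -0.05, 0, 0, 0, 0],
    [0, 0, 0, 0, 0, 0],
  ],
)

```text
clock: 8.65
position: [0.6284, 0.0599, 0.0793]
tool_rot: [-3.141, -0.034, -0.003]
contact_force: [-0.9, 1.0, 4.5]
finger_gap: 0.0153
grasp_force: 59.6
```

Call:
drive_tool(
  targets=[
    [0, -0.05, 0, 0, 0, 0],
    [0, 0, 0, 0, 0, 0],
  ],
)

```text
clock: 8.85
position: [0.6285, 0.0594, 0.0793]
tool_rot: [-3.141, -0.034, -0.003]
contact_force: [0.0, 0.2, 5.8]
finger_gap: 0.0154
grasp_force: 59.6
```

Call:
drive_tool(
  targets=[
    [0, -0.05, 0, 0, 0, 0],
    [0, 0, 0, 0, 0, 0],
  ],
)

```text
clock: 9.05
position: [0.6285, 0.0589, 0.0793]
tool_rot: [-3.141, -0.035, -0.003]
contact_force: [-0.1, 0.3, 5.5]
finger_gap: 0.0152
grasp_force: 59.6
```

Call:
drive_tool(
  targets=[
    [0, -0.05, 0, 0, 0, 0],
    [0, 0, 0, 0, 0, 0],
  ],
)

```text
clock: 9.25
position: [0.6285, 0.0584, 0.0793]
tool_rot: [-3.141, -0.034, -0.003]
contact_force: [-1.1, 0.9, 5.4]
finger_gap: 0.0151
grasp_force: 59.6
```

Call:
drive_tool(
  targets=[
    [0, -0.05, 0, 0, 0, 0],
    [0, 0, 0, 0, 0, 0],
  ],
)

```text
clock: 9.45
position: [0.6285, 0.0583, 0.0793]
tool_rot: [-3.141, -0.034, -0.003]
contact_force: [-0.1, 0.8, 5.0]
finger_gap: 0.0152
grasp_force: 59.6
```

Call:
drive_tool(
  targets=[
    [0, 0, 0, 0, 0, 0],
  ],
)

```text
clock: 9.55
position: [0.6285, 0.0582, 0.0793]
tool_rot: [-3.141, -0.034, -0.003]
contact_force: [-0.8, 2.3, 4.3]
finger_gap: 0.0155
grasp_force: 59.6
```

Run:
```python
from h import *
s=manip.state(); print(s["clock"],s["position"],s["contact_force"],s["ft_torque"],s["joint_efforts"].round(2),s["finger_gap"])
```

```text
9.55 [0.62848208 0.05823626 0.0793099 ] [-0.77877395  2.32811221  4.32356843] [0.24507771 0.13240192 0.04961691] [ -1.12 -46.36 -29.96  -0.37  -0.15   0.12] 0.015535937372015737
```

Call:
drive_tool(
  targets=[
    [0, -0.03, 0, 0, 0, 0],
    [0, 0, 0, 0, 0, 0],
    [0, 0, 0, 0, 0, 0],
  ],
)

```text
clock: 9.85
position: [0.6285, 0.0582, 0.0793]
tool_rot: [-3.14, -0.034, -0.003]
contact_force: [-0.6, 2.9, 4.6]
finger_gap: 0.015
grasp_force: 59.6
```

Call:
drive_tool(
  targets=[
    [0, 0, 0, 0, 0, 0],
  ],
)

```text
clock: 9.95
position: [0.6285, 0.0582, 0.0793]
tool_rot: [-3.14, -0.034, -0.003]
contact_force: [0.1, 2.5, 5.0]
finger_gap: 0.0148
grasp_force: 59.6
```

Call:
drive_tool(
  targets=[
    [0, -0.06, 0, 0, 0, 0],
    [0, 0, 0, 0, 0, 0],
    [0, 0, 0, 0, 0, 0],
  ],
)

```text
clock: 10.25
position: [0.6285, 0.0581, 0.0793]
tool_rot: [-3.139, -0.034, -0.003]
contact_force: [0.3, 4.4, 5.2]
finger_gap: 0.0155
grasp_force: 59.6
```

Call:
drive_tool(
  targets=[
    [0, 0, 0, 0, 0, 0],
  ],
)

```text
clock: 10.35
position: [0.6285, 0.0581, 0.0793]
tool_rot: [-3.139, -0.034, -0.003]
contact_force: [-1.5, 3.8, 4.7]
finger_gap: 0.0152
grasp_force: 59.6
```

Call:
drive_tool(
  targets=[
    [0, -0.04, 0, 0, 0, 0],
    [0, 0, 0, 0, 0, 0],
    [0, 0, 0, 0, 0, 0],
    [0, 0, 0, 0, 0, 0],
  ],
)

```text
clock: 10.75
position: [0.6285, 0.058, 0.0793]
tool_rot: [-3.139, -0.034, -0.003]
contact_force: [-0.0, 4.5, 5.1]
finger_gap: 0.0154
grasp_force: 59.6
```

Run:
```python
from h import *
s=manip.state(); print(s["clock"],s["position"],s["tool_rot"],s["contact_force"],s["joint_efforts"].round(2),s["finger_gap"])
```

```text
10.75 [0.62847532 0.05804633 0.07929853] [-3.13900365e+00 -3.41296297e-02 -3.01491407e-03] [-0.00795699  4.53421114  5.05496886] [ -3.34 -46.31 -29.81  -1.35  -0.08   0.13] 0.01538626834506774
```

Call:
drive_tool(
  targets=[
    [0, 0.18, 0, 0, 0, 0],
    [-0.005, 0.2, 0, 0, 0, 0],
    [-0.005, 0.2, 0, 0, 0, 0],
    [-0.005, 0.2, 0, 0, 0, 0],
    [-0.005, 0.2, 0, 0, 0, 0],
    [-0.005, 0.2, 0, 0, 0, 0],
    [0, 0.1, 0, 0, 0, 0],
    [0, 0, 0, 0, 0, 0],
    [0, 0, 0, 0, 0, 0],
  ],
)

```text
clock: 11.65
position: [0.6282, 0.0692, 0.0793]
tool_rot: [3.141, 0.035, 0.003]
contact_force: [0.4, -0.2, 6.0]
finger_gap: 0.0153
grasp_force: 59.6
```

Call:
drive_tool(
  targets=[
    [0, 0.05, 0, 0, 0, 0],
    [0, 0.05, 0, 0, 0, 0],
    [0, 0, 0, 0, 0, 0],
  ],
)

```text
clock: 11.95
position: [0.6282, 0.07, 0.0793]
tool_rot: [3.141, 0.035, 0.003]
contact_force: [-0.7, 0.4, 6.0]
finger_gap: 0.015
grasp_force: 59.6
```

Call:
drive_tool(
  targets=[
    [-0.002, 0.05, 0, 0, 0, 0],
    [0, 0.05, 0, 0, 0, 0],
    [0, 0, 0, 0, 0, 0],
  ],
)

```text
clock: 12.25
position: [0.6282, 0.071, 0.0793]
tool_rot: [3.141, 0.035, 0.003]
contact_force: [-1.0, -0.6, 5.6]
finger_gap: 0.0152
grasp_force: 59.6
```

Call:
drive_tool(
  targets=[
    [-0.002, 0.05, 0, 0, 0, 0],
    [0, 0.05, 0, 0, 0, 0],
    [0, 0, 0, 0, 0, 0],
  ],
)

```text
clock: 12.55
position: [0.6281, 0.072, 0.0793]
tool_rot: [3.141, 0.035, 0.003]
contact_force: [-0.8, 0.2, 5.5]
finger_gap: 0.0154
grasp_force: 59.6
```

Call:
drive_tool(
  targets=[
    [-0.002, 0.05, 0, 0, 0, 0],
    [0, 0.05, 0, 0, 0, 0],
    [0, 0, 0, 0, 0, 0],
  ],
)

```text
clock: 12.85
position: [0.6281, 0.073, 0.0793]
tool_rot: [3.141, 0.035, 0.003]
contact_force: [-1.0, -1.2, 5.0]
finger_gap: 0.015
grasp_force: 59.6
```

Call:
drive_tool(
  targets=[
    [-0.002, 0.05, 0, 0, 0, 0],
    [0, 0.05, 0, 0, 0, 0],
    [0, 0, 0, 0, 0, 0],
  ],
)

```text
clock: 13.15
position: [0.6281, 0.074, 0.0793]
tool_rot: [3.141, 0.035, 0.003]
contact_force: [0.0, -1.1, 5.5]
finger_gap: 0.0151
grasp_force: 59.6
```

Call:
drive_tool(
  targets=[
    [-0.002, 0.05, 0, 0, 0, 0],
    [0, 0.05, 0, 0, 0, 0],
    [0, 0, 0, 0, 0, 0],
  ],
)

```text
clock: 13.45
position: [0.6281, 0.075, 0.0793]
tool_rot: [3.141, 0.035, 0.003]
contact_force: [-0.6, -1.0, 5.6]
finger_gap: 0.0154
grasp_force: 59.6
```

Call:
drive_tool(
  targets=[
    [-0.002, 0.05, 0, 0, 0, 0],
    [0, 0.05, 0, 0, 0, 0],
    [0, 0, 0, 0, 0, 0],
  ],
)

```text
clock: 13.75
position: [0.6281, 0.076, 0.0793]
tool_rot: [3.141, 0.035, 0.003]
contact_force: [0.1, -0.7, 5.6]
finger_gap: 0.0153
grasp_force: 59.6
```

Call:
drive_tool(
  targets=[
    [-0.002, 0.05, 0, 0, 0, 0],
    [0, 0.05, 0, 0, 0, 0],
    [0, 0, 0, 0, 0, 0],
  ],
)

```text
clock: 14.05
position: [0.628, 0.077, 0.0793]
tool_rot: [3.141, 0.035, 0.003]
contact_force: [-0.4, -1.2, 5.5]
finger_gap: 0.0151
grasp_force: 59.6
```

Call:
drive_tool(
  targets=[
    [-0.002, 0.05, 0, 0, 0, 0],
    [0, 0.05, 0, 0, 0, 0],
    [0, 0, 0, 0, 0, 0],
  ],
)

```text
clock: 14.35
position: [0.628, 0.078, 0.0793]
tool_rot: [3.141, 0.035, 0.002]
contact_force: [-0.1, -0.6, 5.6]
finger_gap: 0.0151
grasp_force: 59.6
```

Call:
drive_tool(
  targets=[
    [-0.002, 0.05, 0, 0, 0, 0],
    [0, 0.05, 0, 0, 0, 0],
    [0, 0, 0, 0, 0, 0],
  ],
)

```text
clock: 14.65
position: [0.628, 0.079, 0.0793]
tool_rot: [3.141, 0.035, 0.003]
contact_force: [-1.4, -0.3, 4.5]
finger_gap: 0.015
grasp_force: 59.6
```

Call:
drive_tool(
  targets=[
    [-0.002, 0.05, 0, 0, 0, 0],
    [0, 0.05, 0, 0, 0, 0],
    [0, 0, 0, 0, 0, 0],
  ],
)

```text
clock: 14.95
position: [0.628, 0.08, 0.0793]
tool_rot: [3.141, 0.035, 0.002]
contact_force: [-0.9, -0.8, 5.1]
finger_gap: 0.0149
grasp_force: 59.6
```

Call:
drive_tool(
  targets=[
    [-0.002, 0.05, 0, 0, 0, 0],
    [0, 0.05, 0, 0, 0, 0],
    [0, 0, 0, 0, 0, 0],
  ],
)

```text
clock: 15.25
position: [0.6279, 0.081, 0.0793]
tool_rot: [3.141, 0.035, 0.002]
contact_force: [-1.6, -0.6, 5.2]
finger_gap: 0.0153
grasp_force: 59.6
```

Call:
drive_tool(
  targets=[
    [-0.002, 0.05, 0, 0, 0, 0],
    [0, 0.05, 0, 0, 0, 0],
    [0, 0, 0, 0, 0, 0],
  ],
)

```text
clock: 15.55
position: [0.6279, 0.082, 0.0793]
tool_rot: [3.141, 0.035, 0.002]
contact_force: [-0.6, -1.0, 4.8]
finger_gap: 0.0151
grasp_force: 59.6
```

Call:
drive_tool(
  targets=[
    [-0.002, 0.05, 0, 0, 0, 0],
    [0, 0.05, 0, 0, 0, 0],
    [0, 0, 0, 0, 0, 0],
  ],
)

```text
clock: 15.85
position: [0.6279, 0.083, 0.0792]
tool_rot: [3.141, 0.035, 0.002]
contact_force: [-1.0, -0.9, 6.2]
finger_gap: 0.015
grasp_force: 59.6
```

Call:
drive_tool(
  targets=[
    [-0.002, 0.05, 0, 0, 0, 0],
    [0, 0.05, 0, 0, 0, 0],
    [0, 0, 0, 0, 0, 0],
  ],
)

```text
clock: 16.15
position: [0.6278, 0.084, 0.0792]
tool_rot: [3.141, 0.035, 0.002]
contact_force: [-0.9, 0.4, 5.5]
finger_gap: 0.0153
grasp_force: 59.6
```

Call:
drive_tool(
  targets=[
    [-0.002, 0.05, 0, 0, 0, 0],
    [0, 0.05, 0, 0, 0, 0],
    [0, 0, 0, 0, 0, 0],
  ],
)

```text
clock: 16.45
position: [0.6278, 0.085, 0.0793]
tool_rot: [3.141, 0.035, 0.002]
contact_force: [0.1, 0.1, 5.2]
finger_gap: 0.0148
grasp_force: 59.6
```

Call:
drive_tool(
  targets=[
    [-0.002, 0.05, 0, 0, 0, 0],
    [0, 0.05, 0, 0, 0, 0],
    [0, 0, 0, 0, 0, 0],
  ],
)

```text
clock: 16.75
position: [0.6278, 0.086, 0.0793]
tool_rot: [3.141, 0.035, 0.002]
contact_force: [-0.9, -0.1, 5.7]
finger_gap: 0.0154
grasp_force: 59.6
```

Call:
drive_tool(
  targets=[
    [-0.002, 0.05, 0, 0, 0, 0],
    [0, 0.05, 0, 0, 0, 0],
    [0, 0, 0, 0, 0, 0],
  ],
)

```text
clock: 17.05
position: [0.6278, 0.087, 0.0793]
tool_rot: [3.141, 0.035, 0.002]
contact_force: [-1.1, 0.3, 6.1]
finger_gap: 0.0148
grasp_force: 59.6
```

Call:
drive_tool(
  targets=[
    [-0.002, 0.05, 0, 0, 0, 0],
    [0, 0.05, 0, 0, 0, 0],
    [0, 0, 0, 0, 0, 0],
  ],
)

```text
clock: 17.35
position: [0.6277, 0.088, 0.0792]
tool_rot: [3.141, 0.035, 0.002]
contact_force: [-1.6, -1.0, 5.3]
finger_gap: 0.0156
grasp_force: 59.6
```

Call:
drive_tool(
  targets=[
    [-0.002, 0.05, 0, 0, 0, 0],
    [0, 0.05, 0, 0, 0, 0],
    [0, 0, 0, 0, 0, 0],
  ],
)

```text
clock: 17.65
position: [0.6277, 0.089, 0.0792]
tool_rot: [3.141, 0.035, 0.002]
contact_force: [-0.8, 0.1, 5.8]
finger_gap: 0.0152
grasp_force: 59.6
```

Call:
drive_tool(
  targets=[
    [-0.002, 0.05, 0, 0, 0, 0],
    [0, 0.05, 0, 0, 0, 0],
    [0, 0, 0, 0, 0, 0],
  ],
)

```text
clock: 17.95
position: [0.6277, 0.09, 0.0792]
tool_rot: [3.141, 0.035, 0.002]
contact_force: [-0.4, -0.7, 6.3]
finger_gap: 0.0155
grasp_force: 59.6
```

Call:
drive_tool(
  targets=[
    [-0.002, 0.05, 0, 0, 0, 0],
    [0, 0.05, 0, 0, 0, 0],
    [0, 0, 0, 0, 0, 0],
  ],
)

```text
clock: 18.25
position: [0.6277, 0.0909, 0.0792]
tool_rot: [3.141, 0.035, 0.002]
contact_force: [-0.4, -1.3, 6.0]
finger_gap: 0.0154
grasp_force: 59.7
```

Call:
drive_tool(
  targets=[
    [-0.002, 0.05, 0, 0, 0, 0],
    [0, 0.05, 0, 0, 0, 0],
    [0, 0, 0, 0, 0, 0],
  ],
)

```text
clock: 18.55
position: [0.6276, 0.0911, 0.0792]
tool_rot: [3.14, 0.035, 0.002]
contact_force: [-0.1, -3.7, 4.5]
finger_gap: 0.0149
grasp_force: 59.7
```

Call:
drive_tool(
  targets=[
    [0, 0.04, 0, 0, 0, 0],
    [0, 0, 0, 0, 0, 0],
    [0, 0, 0, 0, 0, 0],
    [0, 0, 0, 0, 0, 0],
  ],
)

```text
clock: 18.95
position: [0.6277, 0.0911, 0.0792]
tool_rot: [3.139, 0.035, 0.002]
contact_force: [-0.1, -4.6, 5.5]
finger_gap: 0.0149
grasp_force: 59.7
```

Run:
```python
from h import *
s=manip.state(); print(s["clock"],s["position"],s["tool_rot"],s["contact_force"],s["joint_efforts"].round(2),s["finger_gap"])
```

```text
18.95 [0.62766185 0.09111662 0.07919199] [3.13912237e+00 3.50310605e-02 2.07357057e-03] [-0.10484213 -4.59322815  5.45254659] [  2.58 -46.52 -30.24   1.31  -0.38   0.09] 0.014881260526167226
```

Call:
drive_tool(
  targets=[
    [0, -0.2, 0, 0, 0, 0],
    [0.005, -0.2, 0, 0, 0, 0],
    [0.005, -0.2, 0, 0, 0, 0],
    [0.005, -0.2, 0, 0, 0, 0],
    [0.005, -0.2, 0, 0, 0, 0],
    [0.005, -0.2, 0, 0, 0, 0],
    [0.005, -0.2, 0, 0, 0, 0],
    [0, -0.2, 0, 0, 0, 0],
    [0, -0.2, 0, 0, 0, 0],
    [0, 0, 0, 0, 0, 0],
  ],
)

```text
clock: 19.95
position: [0.6281, 0.0744, 0.0793]
tool_rot: [3.141, 0.034, 0.003]
contact_force: [-0.2, 0.1, 6.0]
finger_gap: 0.0151
grasp_force: 59.7
```

Call:
drive_tool(
  targets=[
    [0, 0, 0, 0, 0, 0],
    [0, 0, 0, 0, 0, 0],
    [0, 0, 0, 0, 0, 0],
    [0, 0, 0, 0, 0, 0],
  ],
  claw=4.5,
)

```text
clock: 20.35
position: [0.6269, 0.0746, 0.0778]
tool_rot: [3.141, 0.034, -0.001]
contact_force: [0.4, -0.2, 0.1]
finger_gap: 0.0448
grasp_force: 0.0
```

Call:
drive_tool(
  targets=[
    [0, 0, 2, 0, 0, 0],
    [0, 0, 3, 0, 0, 0],
    [0, 0, 3, 0, 0, 0],
    [-2, 0.8, 1, 0, 0, 0],
    [-3, 1.2, 0, 0, 0, 0],
    [-3, 1.2, 0, 0, 0, 0],
    [-2.2, 1, 0, 0, 0, 0],
    [0, 0, 0, 0, 0, 0],
    [0, 0, 0, 0, 0, 0],
    [0, 0, 0, 0, 0, 0],
  ],
)

```text
clock: 21.35
position: [0.5262, 0.1164, 0.1685]
tool_rot: [3.141, 0.034, 0.002]
contact_force: [0.8, 0.2, 0.6]
finger_gap: 0.0448
grasp_force: 0.0
```

Run:
```python
from h import *
s=manip.state(); print(s["clock"],s["position"],s["tool_rot"],s["contact_force"])
im=snap("wrist","w3")
for n,z in {"shuttle_grip":.097,"saddle":.071,"cursor_grip":.089,"cursor":.06}.items():
    r=manip.pinpoint(n,"wrist") if n!="cursor" else manip.cut_out(n,"wrist")
    print(n,[(round(a["p"],2),np.round(a["at"],3),atz("wrist",a["at"],z).round(4)) for a in r[:2]])
```

```text
21.35 [0.52620047 0.11638293 0.16851989] [3.14130926e+00 3.39625433e-02 1.66228157e-03] [0.76173903 0.16447499 0.59088826]
shuttle_grip [(0.77, array([0.149, 0.602]), array([0.6299, 0.0733, 0.097 ]))]
saddle [(0.95, array([0.16 , 0.588]), array([0.63 , 0.074, 0.071]))]
cursor_grip [(0.66, array([0.509, 0.487]), array([0.5277, 0.1193, 0.089 ]))]
cursor [(0.92, array([0.5  , 0.485]), array([0.5212, 0.1202, 0.06  ]))]
```

View pics/w3.png

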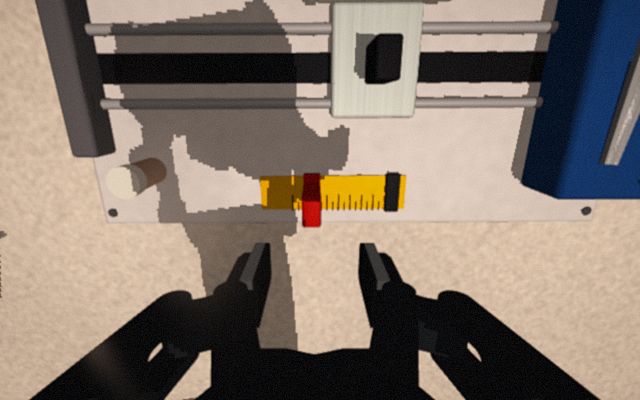

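The picture shows the cursor at (312,200), nearly between the fingers, with the stop at (392,192) and the shuttle loose at (384,58). I descend and grip the cursor.

Call:
drive_tool(
  targets=[
    [0, 0.1, -3, 0, 0, 0],
    [0, 0.1, -3, 0, 0, 0],
    [0, 0, -2.5, 0, 0, 0],
    [0, 0, -1.1, 0, 0, 0],
    [0, 0, 0, 0, 0, 0],
    [0, 0, 0, 0, 0, 0],
  ],
)

```text
clock: 22.2
position: [0.526, 0.1186, 0.073]
tool_rot: [-3.141, -0.034, -0.001]
contact_force: [0.6, -0.3, 0.5]
finger_gap: 0.0452
grasp_force: 0.0
```

Call:
drive_tool(
  targets=[
    [0, 0, 0, 0, 0, 0],
    [0, 0, 0, 0, 0, 0],
    [0, 0, 0, 0, 0, 0],
    [0, 0, 0, 0, 0, 0],
    [0, 0, 0, 0, 0, 0],
  ],
  claw=1.1,
)

```text
clock: 22.7
position: [0.5265, 0.1188, 0.0739]
tool_rot: [-3.141, -0.035, -0.004]
contact_force: [-1.1, 0.2, 5.8]
finger_gap: 0.0132
grasp_force: 59.0
```

Call:
drive_tool(
  targets=[
    [0.01, -0.5, 0, 0, 0, 0],
    [0.01, -0.5, 0, 0, 0, 0],
    [0.01, -0.5, 0, 0, 0, 0],
    [0.01, -0.5, 0, 0, 0, 0],
    [0.01, -0.5, 0, 0, 0, 0],
    [0.01, -0.5, 0, 0, 0, 0],
    [0.01, -0.5, 0, 0, 0, 0],
    [0.01, -0.5, 0, 0, 0, 0],
    [0.01, -0.5, 0, 0, 0, 0],
    [0.01, -0.2, 0, 0, 0, 0],
  ],
)

```text
clock: 23.7
position: [0.5278, 0.0718, 0.0739]
tool_rot: [-3.141, -0.034, -0.005]
contact_force: [0.8, 1.4, 6.1]
finger_gap: 0.0131
grasp_force: 59.1
```

Call:
drive_tool(
  targets=[
    [0, 0, 0, 0, 0, 0],
    [0, 0, 0, 0, 0, 0],
    [0, -0.1, 0, 0, 0, 0],
    [0, 0, 0, 0, 0, 0],
    [0, 0, 0, 0, 0, 0],
  ],
)

```text
clock: 24.2
position: [0.5278, 0.0709, 0.0739]
tool_rot: [-3.141, -0.035, -0.005]
contact_force: [-0.4, 0.5, 5.8]
finger_gap: 0.0133
grasp_force: 59.0
```

Call:
drive_tool(
  targets=[
    [0, -0.1, 0, 0, 0, 0],
    [0, 0, 0, 0, 0, 0],
    [0, 0, 0, 0, 0, 0],
  ],
)

```text
clock: 24.5
position: [0.5278, 0.07, 0.0739]
tool_rot: [-3.141, -0.035, -0.005]
contact_force: [-0.7, 1.6, 5.2]
finger_gap: 0.013
grasp_force: 59.0
```

Call:
drive_tool(
  targets=[
    [0, -0.1, 0, 0, 0, 0],
    [0, 0, 0, 0, 0, 0],
    [0, 0, 0, 0, 0, 0],
  ],
)

```text
clock: 24.8
position: [0.5278, 0.069, 0.0739]
tool_rot: [-3.141, -0.035, -0.005]
contact_force: [0.2, 1.2, 4.6]
finger_gap: 0.0131
grasp_force: 59.0
```

Call:
drive_tool(
  targets=[
    [0, -0.1, 0, 0, 0, 0],
    [0, 0, 0, 0, 0, 0],
    [0, 0, 0, 0, 0, 0],
  ],
)

```text
clock: 25.1
position: [0.5279, 0.068, 0.0739]
tool_rot: [-3.141, -0.035, -0.006]
contact_force: [0.3, 0.7, 5.5]
finger_gap: 0.0135
grasp_force: 59.0
```

Call:
drive_tool(
  targets=[
    [0, -0.1, 0, 0, 0, 0],
    [0, 0, 0, 0, 0, 0],
    [0, 0, 0, 0, 0, 0],
  ],
)

```text
clock: 25.4
position: [0.5279, 0.067, 0.0739]
tool_rot: [-3.141, -0.035, -0.006]
contact_force: [0.4, 1.4, 5.2]
finger_gap: 0.0132
grasp_force: 59.0
```

Call:
drive_tool(
  targets=[
    [0, -0.1, 0, 0, 0, 0],
    [0, 0, 0, 0, 0, 0],
    [0, 0, 0, 0, 0, 0],
  ],
)

```text
clock: 25.7
position: [0.5279, 0.066, 0.0739]
tool_rot: [-3.141, -0.035, -0.006]
contact_force: [0.0, 0.6, 4.9]
finger_gap: 0.0132
grasp_force: 59.0
```

Call:
drive_tool(
  targets=[
    [0, -0.1, 0, 0, 0, 0],
    [0, 0, 0, 0, 0, 0],
    [0, 0, 0, 0, 0, 0],
  ],
)

```text
clock: 26.0
position: [0.5279, 0.065, 0.0739]
tool_rot: [-3.141, -0.035, -0.006]
contact_force: [0.6, 1.5, 5.3]
finger_gap: 0.0132
grasp_force: 59.0
```

Call:
drive_tool(
  targets=[
    [0, -0.1, 0, 0, 0, 0],
    [0, 0, 0, 0, 0, 0],
    [0, 0, 0, 0, 0, 0],
  ],
)

```text
clock: 26.3
position: [0.5279, 0.064, 0.0739]
tool_rot: [-3.141, -0.035, -0.006]
contact_force: [1.1, 0.6, 4.9]
finger_gap: 0.0132
grasp_force: 59.0
```

Call:
drive_tool(
  targets=[
    [0, -0.1, 0, 0, 0, 0],
    [0, 0, 0, 0, 0, 0],
    [0, 0, 0, 0, 0, 0],
  ],
)

```text
clock: 26.6
position: [0.528, 0.063, 0.0739]
tool_rot: [-3.141, -0.035, -0.006]
contact_force: [0.5, 1.0, 5.2]
finger_gap: 0.0132
grasp_force: 59.0
```

Call:
drive_tool(
  targets=[
    [0, -0.1, 0, 0, 0, 0],
    [0, 0, 0, 0, 0, 0],
    [0, 0, 0, 0, 0, 0],
  ],
)

```text
clock: 26.9
position: [0.528, 0.0626, 0.0739]
tool_rot: [-3.14, -0.034, -0.006]
contact_force: [1.0, 3.6, 5.4]
finger_gap: 0.0133
grasp_force: 59.1
```

Call:
drive_tool(
  targets=[
    [0, -0.1, 0, 0, 0, 0],
    [0, 0, 0, 0, 0, 0],
    [0, 0, 0, 0, 0, 0],
  ],
)

```text
clock: 27.2
position: [0.528, 0.0625, 0.0739]
tool_rot: [-3.138, -0.034, -0.006]
contact_force: [0.8, 8.0, 4.9]
finger_gap: 0.0128
grasp_force: 59.1
```

Call:
drive_tool(
  targets=[
    [0, 0.2, 0, 0, 0, 0],
    [-0.01, 0.4, 0, 0, 0, 0],
    [-0.01, 0.4, 0, 0, 0, 0],
    [-0.01, 0.4, 0, 0, 0, 0],
    [-0.01, 0.4, 0, 0, 0, 0],
    [-0.01, 0.4, 0, 0, 0, 0],
    [-0.01, 0.4, 0, 0, 0, 0],
    [-0.01, 0.4, 0, 0, 0, 0],
    [0, 0.3, 0, 0, 0, 0],
    [0, 0, 0, 0, 0, 0],
  ],
)

```text
clock: 28.2
position: [0.5272, 0.0939, 0.0739]
tool_rot: [-3.141, -0.035, -0.005]
contact_force: [0.4, 0.4, 6.3]
finger_gap: 0.0127
grasp_force: 59.3
```

Call:
drive_tool(
  targets=[
    [0, 0.1, 0, 0, 0, 0],
    [0, 0, 0, 0, 0, 0],
    [0, 0, 0, 0, 0, 0],
  ],
)

```text
clock: 28.5
position: [0.5271, 0.0946, 0.0739]
tool_rot: [-3.141, -0.035, -0.005]
contact_force: [-0.0, -1.4, 6.2]
finger_gap: 0.0132
grasp_force: 59.4
```

Call:
drive_tool(
  targets=[
    [0, 0.1, 0, 0, 0, 0],
    [0, 0, 0, 0, 0, 0],
    [0, 0, 0, 0, 0, 0],
  ],
)

```text
clock: 28.8
position: [0.5271, 0.0955, 0.074]
tool_rot: [3.141, 0.035, 0.005]
contact_force: [-0.1, -0.4, 5.1]
finger_gap: 0.0134
grasp_force: 59.4
```

Run:
```python
from h import *
s=manip.state(); print(s["clock"],s["position"],s["tool_rot"],s["contact_force"])
```

```text
28.8 [0.52713089 0.09554889 0.07395018] [3.14125463 0.03506691 0.00534558] [-0.08791648 -0.36724308  5.10512569]
```

Call:
drive_tool(
  targets=[
    [0, 0, 0, 0, 0, 0],
    [0, 0, 0, 0, 0, 0],
    [0, 0, 0, 0, 0, 0],
    [0, 0, 0, 0, 0, 0],
  ],
  claw=4.5,
)

```text
clock: 29.2
position: [0.5252, 0.0956, 0.0719]
tool_rot: [3.141, 0.034, -0.001]
contact_force: [-0.2, 0.1, -0.3]
finger_gap: 0.0452
grasp_force: 0.0
```

Call:
drive_tool(
  targets=[
    [0, 0, 2, 0, 0, 0],
    [0, 0, 3, 0, 0, 0],
    [0, 0, 3, 0, 0, 0],
    [0, 0, 3, 0, 0, 0],
    [0, 0, 0, 0, 0, 0],
    [0, 0, 0, 0, 0, 0],
    [0, 0, 0, 0, 0, 0],
  ],
)

```text
clock: 29.9
position: [0.5245, 0.0955, 0.1809]
tool_rot: [3.141, 0.034, -0.004]
contact_force: [-0.3, -0.4, -0.2]
finger_gap: 0.0452
grasp_force: 0.0
```

Run:
```python
from h import *
s=manip.state(); print(s["clock"],s["position"],s["contact_force"])
im=snap("wrist","w4")
for n,z in {"shuttle_grip":.097,"cursor_grip":.089}.items():
    r=manip.pinpoint(n,"wrist")
    print(n,[(round(a["p"],2),np.round(a["at"],3),atz("wrist",a["at"],z).round(4)) for a in r[:2]])
cv2.imwrite("pics/w4c.png",cv2.resize(im[:,:,::-1][120:270,230:430],None,fx=4,fy=4,interpolation=2))
```

```text
29.9 [0.52446661 0.09546816 0.18085888] [-0.25820371 -0.37340252 -0.15396613]
shuttle_grip [(0.68, array([0.145, 0.544]), array([0.6295, 0.0754, 0.097 ]))]
cursor_grip [(0.69, array([0.49 , 0.497]), array([0.5284, 0.0931, 0.089 ]))]
```

View pics/w4c.png

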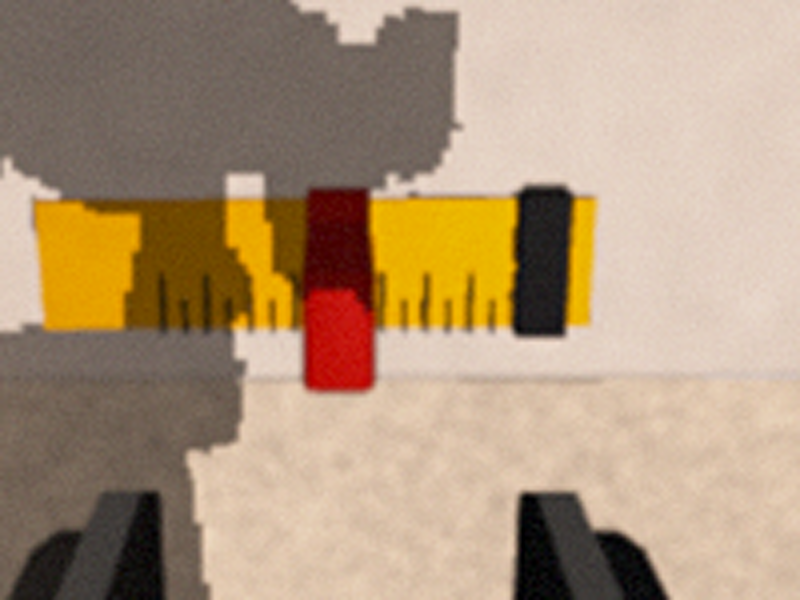

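The crop shows the cursor's stop-side face at about x 370. It stands just past the sixth 5 mm tick from the stop (x 382), so the gap is about 33 mm as intended. The gripper is clear of everything.

```bash
python3 -c "
from plant import manip
print(manip.job_done())"
```

```text
the job is handed in; nothing more can be done
None
```

The shuttle's free travel came out at about 33 mm; it is left loose mid-play, the cursor is set to a 33 mm gap, the gripper has let go and stands clear, and the job is handed in.

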